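Seat a stirrer shaft against the end stop of a length gauge

TASK

Take the loose steel stirrer shaft from its wooden rest and lay it gently in the V-groove of the length gauge, with its end at least 20 mm short of the end stop, and let go of it. Then push it along the groove until its end is home against the end stop, pressing it there with about 8 N for a moment (the stop takes no more than 20 N), and leave it lying against the stop. Leave the cup, the bottle and the spatula alone.

Things in the scene. Friction and masses are not known exactly. Their poses are not given: they have to be found in the camera images.
- shaft_mid (a point): Middle of the loose steel stirrer shaft, on its axis: a plain round bar, diameter 14 mm, length 240 mm, both ends flat and alike, 0.2 to 0.4 kg. x runs along the shaft. At the start it lies level in the rest, its axis 55 mm above the bench.
- rest: Fixed wooden rest that holds the shaft at the start: base 210 x 60 x 12 mm, two notched posts 12 mm thick, 35 mm wide, 80 mm either side of the middle along x, tops 56 mm above the bench. Between the posts nothing is higher than 12 mm. Origin: middle of the underside; x runs along the shaft, z up.
- groove (a point): Point on the axis that the shaft takes when lying in the gauge's groove, 55 mm above the bench. x runs along the groove to the end stop, z up. The stop's steel anvil, 13 mm thick, meets the shaft's end with a flat face (anvil_face), clamped for the day anywhere from 75 to 100 mm ahead of this point: its place is not measured and must be felt or seen. Its cushioned head gives about 1 mm per 6 N.
- cup: White plastic mixing cup, diameter 90 mm, height 100 mm, standing loose; leave alone. Origin: middle of its underside.
- bottle: White plastic bottle, diameter 60 mm, height 190 mm, standing loose; leave alone. Origin: middle of its underside.
- spatula: Loose spatula lying flat on the bench, handle along x; leave alone.
- gauge: Length gauge, fixed. Origin: on its underside, 55 mm straight below groove, same axes. Dark base 70 mm wide, 12 mm thick, x -110 to +165 mm. Aluminium 90-degree V-groove in two sections, x -105 to -65 and +25 to +100 mm, rims 59 mm above the bench, 28 mm apart (40 mm outside). Between them a gap for fingers, nothing above 12 mm. The end at -105 mm is open; a shaft that is home sticks out there 35 to 60 mm.
- stop: The gauge's end stop: a dark block 44 mm wide, 26 mm thick, rising 13 mm above the groove axis (its black clamp knob 39 mm). Origin: on the groove axis in the block's face, 125 mm ahead of groove; x points along the groove, away from the incoming shaft. Takes at most 20 N; keep the arm off it. Its anvil is a round steel pin, see groove.
There are look-alikes about, which are no part of the job. Of the things like the part that bears shaft_mid, leave any that is yellow; of the rest the smaller one is meant.

How it is judged:
By the outcome, as a careful person would: the job done as asked, in the order asked, and still so for the second after the job is handed in, with the robot touching nothing.
It also fails if it takes over 54 s, if anything falls off the work surface, if the arm or the gripper's body presses on something with over 40 N, if the wrist force passes 120 N, or if a joint passes its speed limit or range.

ROBOT

A 6-joint arm with a two-finger parallel gripper is mounted at the origin on the work surface. World frame = base frame: x ahead of the robot, y to its left, z up, the work surface at z = 0. Lengths are in m, angles in rad, forces in N, time in s.
With the tool pointing down it reaches from about 0.35 to 0.8 m from the base axis. Payload 7.3 kg.
Tool frame: the origin (TCP) lies on the centre line of the jaws, within the pads' length; the fingertips stand env.tip_extent ahead of it and the grasp point (between the pads) lies 8 mm behind it (env.tip_extent is the distance from the TCP to the fingertips, in m); z points along the fingers, y is the direction in which the jaws open and shut (so a half turn about z gives the same grasp; the last joint's range is limited). The gripper opens to 85 mm and grips with 20 to 120 N. Pads are 22 mm wide; open, the fingers measure 114 mm over their backs; the gripper's body (76 mm by 85 mm) begins 54 mm behind the grasp point. The pads swing forward as they close: fully open they stand 13 mm farther back than shut.
Start: joints at [1.015, 0.342, 1.524, -0, 1.275, -0.146], TCP at [0.209, 0.482, 0.242] pointing down, gripper open.
Joint ranges: [-2.53, 2.53], [-0.77, 2.02], [0.04, 2.7], [-1, 4.14], [0.28, 2.66], [-3.11, 3.11]. Speed limits (rad/s): [2.57, 2.57, 3.14, 3.14, 3.14, 3.14].

INTERFACE

Orientations are given as [roll, pitch, yaw] about the fixed x, y, z axes, in that order (R = Rz(yaw) Ry(pitch) Rx(roll)).
In Python, from plant import monitor, capture, env gives the robot as it stands. The module is installed in compiled form; this text tells all that it offers.
- The arm moves only by the tool carry_out, never from a script. Its argument "plan" is a list of rows, each a list of 5 numbers: the shift along the tool's x, y, z in units of 30 mm (1.0 is 30 mm), then the turn about the tool's z in units of 5 degrees (1.0 is 5 degrees), then the opening, from 0 (shut) to 1 (fully open). In form: [[dx, dy, dz, turn, grip], ...]. A call has 1 to 12 rows; each row is the pose to reach, as a shift and turn from the pose measured when the call began, along the tool's axes at that moment; what a row does not reach only later rows make up. A row lasts 1/10 s, in which the tool goes at most 50 mm and 8.59 degrees, less where a joint would pass 70% of its speed; a pose out of reach is approached as far as the arm can. A call with a gripper value outside its range is refused whole. The fingers move at their own pace and stop on an object; "grip_force" is the grip in N (left out, the last holds). Time passes only in rows, so rows that repeat a pose let the fingers close. It gives the time, the measured TCP pose, the force and the opening at its end, in the units of the state.
- monitor.get_state(): the state, without advancing time (a new reading comes with each control period).
- capture(name): name is "scene" or "top"; returns a dict with "image" (480x640x3 uint8, red, green, blue), "depth" (480x640 float32, m along the optical axis (not along the pixel's ray), 0 where there is no reading), "fx", "fy", "cx", "cy" (pixels), "distortion" ([k1, k2, p1, p2, k3] as OpenCV has them; the pictures are not rectified), "cam_to_world" (4x4, takes a point from camera to world coordinates). Camera axes: x right, y up, looking along -z (the intrinsics and any distortion apply to the point x, -y, -z); pixel columns grow to the right and rows downward; lengths in m; the calibration is good to about 2 mm. A picture is of the moment at which its call begins.
- env.hand_in(): hands the job in, once; it reports no verdict.
The state is a dict: "clock": time; "joint_pos": joint angles; "qd": joint speeds; "joint_efforts": joint torques, N m; "position": TCP position; "tcp_rot": TCP orientation; "ft_force": force on the tool from outside, world axes, zero at the start; "moment": the same for the moment, N m; "opening": finger opening in m.
Only numpy, scipy, OpenCV 4.12 (cv2) and the standard library are available. Lean on these libraries where they do the work, as an engineer would, in place of code of your own. Each camera call takes 0.05 s, during which the arm holds its last target. There are 200 camera calls.

## Working session

There is one attempt and no reset: what is moved stays moved. The work goes in short steps, Python scripts to look and compute and a tool call to move; the robot and the scene stay as the last step left them, time stands still between calls to the robot, and variables do not carry over. Pictures are saved under pics/ and viewed, about 8 in all and at most 12, crops included, and the job is handed in when it is done.

Besides the shell and the picture viewer there is one more tool, called after ">>>" by a JSON object that holds its "op" and its "data". carry_out: Moves the arm, as the interface text tells. Its arguments: {"type":"object","properties":{"plan":{"type":"array","items":{"type":"array","items":{"type":"number"}}},"grip_force":{"type":"number"}},"required":["plan"]}

```bash
mkdir -p pics
cat > h.py <<'E'
import numpy as np, cv2
from plant import monitor, capture, env
def world(c,u,v,z=None,depth=None):
    K=np.array([[c["fx"],0,c["cx"]],[0,c["fy"],c["cy"]],[0,0,1.]])
    p=cv2.undistortPoints(np.array([[[u,v]]],float),K,np.array(c["distortion"],float))[0,0]
    T=np.array(c["cam_to_world"]); d=np.array([p[0],-p[1],-1.])
    if z is None:
        dd=c["depth"][int(round(v)),int(round(u))] if depth is None else depth
        return T[:3,:3]@(d*dd)+T[:3,3]
    r=T[:3,:3]@d; s=(z-T[2,3])/r[2]; return T[:3,3]+s*r
def save(name,im): cv2.imwrite("pics/"+name,cv2.cvtColor(im,cv2.COLOR_RGB2BGR))
E
python3 - <<'E'
from h import *
import pickle
for n in("scene","top"):
    c=capture(n); save(n+"0.png",c["image"]); pickle.dump(c,open(n+"0.pkl","wb")); print(n,c["fx"],np.round(c["cam_to_world"],3).tolist(),c["distortion"])
print(env.tip_extent,monitor.get_state())
E
```

```text
scene 536.9619960833948 [[0.031, -0.744, 0.668, 1.34], [0.999, 0.016, -0.029, -0.029], [0.011, 0.668, 0.744, 0.984], [0.0, 0.0, 0.0, 1.0]] [0.02116113 0.         0.         0.         0.        ]
top 574.1889134756887 [[-0.005, 0.989, -0.146, 0.325], [-1.0, -0.007, -0.014, -0.003], [-0.015, 0.146, 0.989, 1.531], [0.0, 0.0, 0.0, 1.0]] [-0.08946038  0.          0.          0.          0.        ]
0.011 {'clock': 0.1, 'joint_pos': array([ 1.01497994e+00,  3.42646741e-01,  1.52490375e+00,  3.81445750e-05,
        1.27538980e+00, -1.46028110e-01]), 'qd': array([-0.00013466, -0.00223598, -0.00442419, -0.00091471, -0.00190363,
        0.00059518]), 'joint_efforts': array([ 2.45722280e-03, -4.34442186e+01, -2.46494347e+01, -1.82294661e-05,
        4.52283217e-03,  6.61741774e-05]), 'position': array([0.20897507, 0.48125719, 0.24170491]), 'tcp_rot': array([-3.14026466e+00, -2.32184007e-04,  2.73179310e+00]), 'ft_force': array([-0.49256942, -0.37924904, -0.17286716]), 'moment': array([-0.08904708, -0.0078073 , -0.03311155]), 'opening': 0.08542976138190583}
```

View pics/scene0.png

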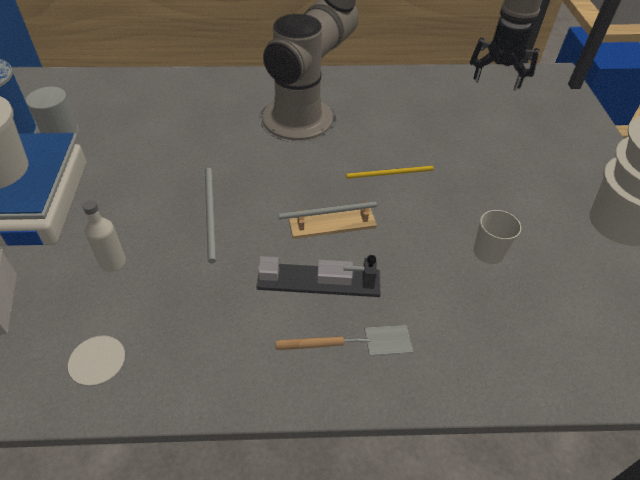

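View pics/top0.png

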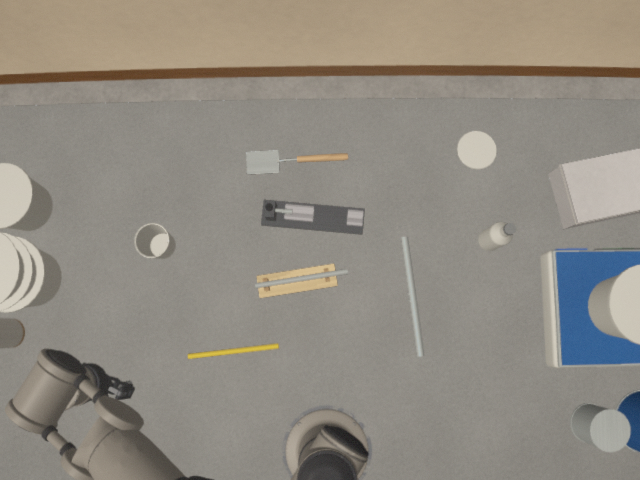

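The top view shows three rod-like things: yellow rod (233,351), long grey rod on the bench (412,296) and grey shaft in the wooden rest (301,279). Yellow is excluded, and of the other two the rest's shaft is the smaller, so I choose that one. The gauge lies at (313,217) with its stop at the left (269,210), and the cup, bottle and spatula are clear of both. I'll check this in a close crop.

Run:
```python
from h import *
import pickle
c=pickle.load(open("top0.pkl","rb"))
cr=c["image"][190:310,240:380]; save("crop1.png",cv2.resize(cr,None,fx=5,fy=5,interpolation=cv2.INTER_CUBIC))
for n,u,v,z in [("shaftL",256,286,.055),("shaftR",348,272,.055),("longA",405,237,.007),("longB",420,356,.007),("yA",188,356,.007),("yB",278,347,.007)]: print(n,world(c,u,v,z).round(4))
```

```text
shaftL [0.4246 0.18   0.055 ]
shaftR [ 0.4593 -0.0573  0.055 ]
longA [ 0.5568 -0.2133  0.007 ]
longB [ 0.2417 -0.245   0.007 ]
yA [0.2438 0.3647 0.007 ]
yB [0.2674 0.1267 0.007 ]
```

View pics/crop1.png

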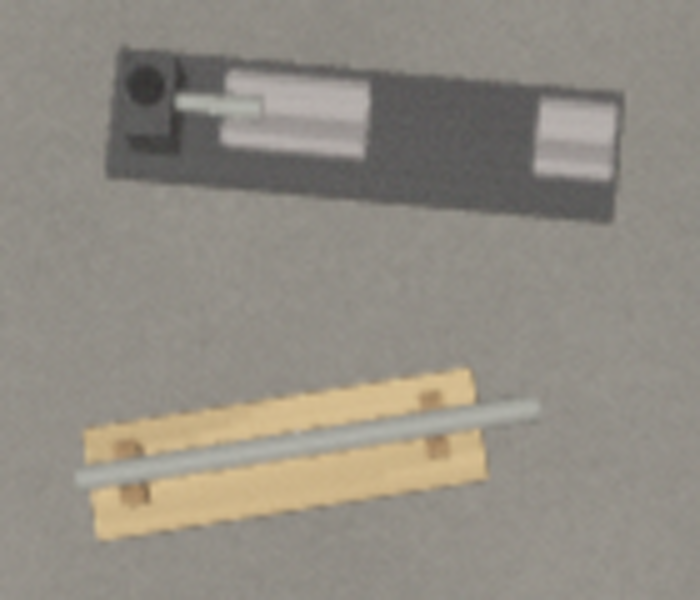

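The crop shows a plain grey shaft in the rest from crop (77,479) to (541,407), and it is neither yellow nor the long rod. The gauge's groove sections are centred at about (224..368, 107..121) and (536..615, 134..141). The anvil's free end is at about (263,106).

Run:
```python
from h import *
import pickle
c=pickle.load(open("top0.pkl","rb"))
W=lambda u,v,z: world(c,240+u/5-.4,190+v/5-.4,z)
a,b=W(77,479,.055),W(541,407,.055); print("shaft",a,b,(a+b)/2,np.linalg.norm(a-b),np.degrees(np.arctan2(*(a-b)[1::-1])))
B=[W(u,v,.012) for u,v in((120,48),(107,178),(625,92),(612,222))]
L,R=(B[0]+B[1])/2,(B[2]+B[3])/2; print("base",L,R,np.linalg.norm(L-R),np.degrees(np.arctan2(*(L-R)[1::-1])))
e=(L-R)/np.linalg.norm(L-R); print("groove from base",R+e*.110)
P=[W(u,v,.059) for u,v in((224,107),(367.5,121),(536,134),(615,141))]
X=np.array([.1,.025,-.065,-.105]); P=np.array(P); d=P[0]-P[3]; print("rims ang",np.degrees(np.arctan2(d[1],d[0])),np.linalg.norm(d))
d/=np.linalg.norm(d); print("groove from rims",P.mean(0)-d*X.mean(), [((p-P[3])@d-.105).round(4) for p in P])
g=P.mean(0)-d*X.mean(); print("anvil x",(W(263,106,.055)-g)@d)
# depth check over shaft
s=(a+b)/2
```

```text
shaft [0.42618113 0.18262455 0.055     ] [ 0.46193599 -0.05681039  0.055     ] [0.44405856 0.06290708 0.055     ] 0.24208986892066386 98.49322803330101
base [0.6267964 0.1703474 0.012    ] [ 0.60048188 -0.10172697  0.012     ] 0.2733439511933849 84.4756441671221
groove from base [0.61107146 0.00776212 0.012     ]
rims ang 84.4848915430278 0.2049697355923948
groove from rims [0.61022916 0.00775962 0.059     ] [np.float64(0.1), np.float64(0.0245), np.float64(-0.0637), np.float64(-0.105)]
anvil x 0.07980119820339013
```

```bash
cat >> h.py <<'E'
from scipy.spatial.transform import Rotation as Ro
S=np.array([.4441,.0629]); SY=np.radians(98.5); SD=np.array([np.cos(SY),np.sin(SY)])
G=np.array([.6107,.0078]); GY=np.radians(84.48); GD=np.array([np.cos(GY),np.sin(GY)])
def go(xy,z,yaw):
    s=monitor.get_state(); R=Ro.from_euler("xyz",s["tcp_rot"])
    d=R.inv().apply(np.r_[xy,z]-s["position"])
    t=(R.inv()*Ro.from_euler("xyz",[np.pi,0,yaw])).as_rotvec()
    print("units",(d/.03).round(3),"turn",(np.degrees(t[2])/5).round(3),"tilt",t[:2].round(4))
    print("pos",s["position"].round(4),"F",s["ft_force"].round(2),"op",round(s["opening"],4),"t",s["clock"])
E
python3 -c "
from h import *
go(S+.035*SD,.16,SY)"
```

```text
units [-12.127  -8.675   2.732] turn 11.604 tilt [-0.0013  0.0005]
pos [0.209  0.4813 0.2417] F [-0.49 -0.38 -0.17] op 0.0854 t 0.1
```

>>> {"op": "carry_out", "data": {"plan": [[-1.2,-0.9,0.3,1.2,1],[-2.4,-1.7,0.5,2.3,1],[-3.6,-2.6,0.8,3.5,1],[-4.8,-3.5,1.1,4.6,1],[-6.1,-4.3,1.4,5.8,1],[-7.3,-5.2,1.6,7.0,1],[-8.5,-6.1,1.9,8.1,1],[-9.7,-6.9,2.2,9.3,1],[-10.9,-7.8,2.5,10.4,1],[-12.13,-8.68,2.73,11.6,1],[-12.13,-8.68,2.73,11.6,1],[-12.13,-8.68,2.73,11.6,1]]}}

```text
clock: 1.3
position: [0.4388, 0.0966, 0.1596]
tcp_rot: [-3.139, 0.001, 1.718]
ft_force: [-0.3, 0.1, 0.4]
opening: 0.0853
```

```bash
python3 -c "
from h import *
go(S+.035*SD,.047,SY)
c=capture('top'); save('t2.png',cv2.resize(c['image'][180:330,220:390],None,fx=4,fy=4,interpolation=cv2.INTER_CUBIC))
c=capture('scene'); save('s2.png',cv2.resize(c['image'][130:300,240:410],None,fx=3.5,fy=3.5,interpolation=cv2.INTER_CUBIC))"
```

```text
units [0.032 0.018 3.753] turn -0.018 tilt [-0.0024  0.0006]
pos [0.4388 0.0966 0.1596] F [-0.28  0.13  0.38] op 0.0853 t 1.3
```

View pics/s2.png

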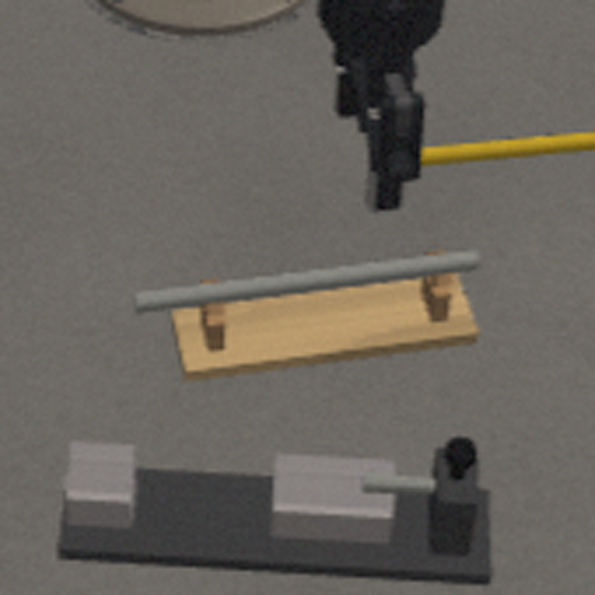

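The gripper hovers in line with the shaft's right part, at crop (385,200). The shaft runs from (138,302) to (478,260), its posts are at (213,300) and (435,280), and the anvil tip is at (363,485). I'll cross-check these against the scene camera.

```bash
python3 -c "
from h import *
import pickle
c=pickle.load(open('scene0.pkl','rb'))
W=lambda u,v,z: world(c,240+u/3.5-.36,130+v/3.5-.36,z)
a,b=W(478,260,.055),W(138,302,.055); print(a,b,(a+b)/2,np.degrees(np.arctan2(*(a-b)[1::-1])))
m=((a+b)/2)[:2]; print('offset perp',(m-S)@[SD[1],-SD[0]],'along',(m-S)@SD)
p=(W(363,485,.055))[:2]-G; print('anvil x',p@GD,'perp',p@[GD[1],-GD[0]])
for u in (208,434): print('post along', (W(u,282 if u<300 else 255,.056)[:2]-S)@SD)
"
```

```text
[0.42243749 0.18396339 0.055     ] [ 0.45778441 -0.05274715  0.055     ] [0.44011095 0.06560812 0.055     ] 98.49296552365362
offset perp -0.003544947129091028 along 0.003267994166205998
anvil x 0.08068770835075559 perp 0.0001850474604205891
post along -0.06633824130175658
post along 0.0935695712958038
```

>>> {"op": "carry_out", "data": {"plan": [[0.03,-0.04,0.7,0,1],[0.03,-0.04,1.5,0,0.8],[0.03,-0.04,2.3,0,0.6],[0.03,-0.04,3.0,0,0.5],[0.03,-0.04,3.5,0,0.5],[0.03,-0.04,3.75,0,0.5],[0.03,-0.04,3.75,0,0.4],[0.03,-0.04,3.75,0,0.3],[0.03,-0.04,3.75,0,0.25]], "grip_force": 20}}

```text
clock: 2.3
position: [0.4373, 0.099, 0.0484]
tcp_rot: [3.141, 0.001, 1.721]
ft_force: [-0.1, -0.4, 0.0]
opening: 0.0218
```

>>> {"op": "carry_out", "data": {"plan": [[0,0,0,0,0.2],[0,0,0,0,0.15],[0,0,0,0,0.1],[0,0,0,0,0.05],[0,0,0,0,0],[0,0,0,0,0],[0,0,0,0,0]]}}

```text
clock: 3.0
position: [0.4379, 0.0991, 0.0491]
tcp_rot: [3.14, 0.001, 1.721]
ft_force: [-0.6, 0.5, 6.0]
opening: 0.0135
```

```bash
python3 -c "
from h import *
go(S+.0365*SD,.047,SY)
s=monitor.get_state();print(s['moment'].round(3),'Ftool',Ro.from_euler('xyz',s['tcp_rot']).inv().apply(s['ft_force']).round(2))
c=capture('scene'); save('s3.png',cv2.resize(c['image'][130:300,240:410],None,fx=3.5,fy=3.5,interpolation=cv2.INTER_CUBIC))"
```

```text
units [-0.007  0.026  0.069] turn 0.025 tilt [0.0018 0.0008]
pos [0.4379 0.0991 0.0491] F [-0.57  0.51  6.02] op 0.0135 t 3.0
[0.161 0.085 0.011] Ftool [ 0.59 -0.48 -6.02]
```

View pics/s3.png

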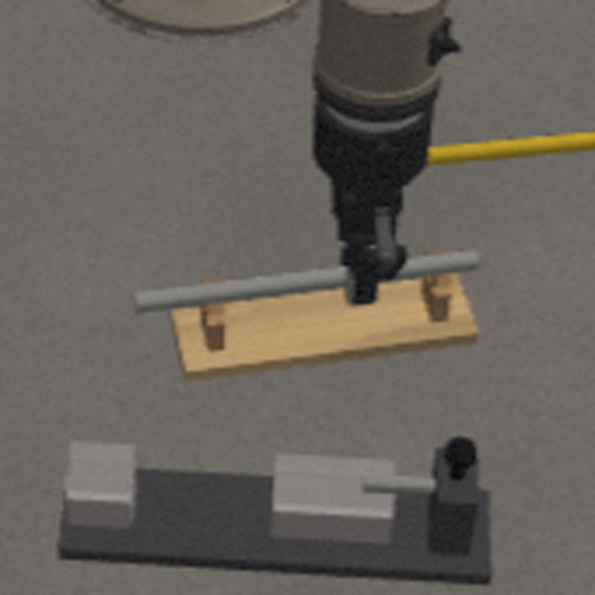

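The fingers straddle the shaft at crop (365,275), between the posts and well clear of them. Opening is 13.5 mm and side force is small. I'll tighten the grip and lift.

>>> {"op": "carry_out", "data": {"plan": [[0,0,0,0,0],[0,0,0,0,0],[0,0,-0.2,0,0],[0,0,-0.5,0,0],[0,0,-1,0,0],[0,0,-1.6,0,0],[0,0,-2.3,0,0],[0,0,-2.8,0,0],[0,0,-3,0,0],[0,0,-3,0,0],[0,0,-3,0,0]], "grip_force": 100}}

```text
clock: 4.15
position: [0.4372, 0.0991, 0.1385]
tcp_rot: [3.141, 0.001, 1.721]
ft_force: [0.0, 0.4, -3.5]
opening: 0.0109
```

```bash
python3 -c "
from h import *
go(G-.035*GD,.10,GY)
s=monitor.get_state();print(s['moment'].round(3))
c=capture('top'); save('t4.png',cv2.resize(c['image'][190:310,240:380],None,fx=5,fy=5,interpolation=cv2.INTER_CUBIC))
c=capture('scene'); save('s4.png',cv2.resize(c['image'][130:300,240:410],None,fx=3.5,fy=3.5,interpolation=cv2.INTER_CUBIC))"
```

```text
units [-5.006  4.975  1.292] turn 2.828 tilt [0.0008 0.0006]
pos [0.4372 0.0991 0.1385] F [ 0.    0.39 -3.55] op 0.0109 t 4.15
[0.095 0.092 0.035]
```

View pics/s4.png

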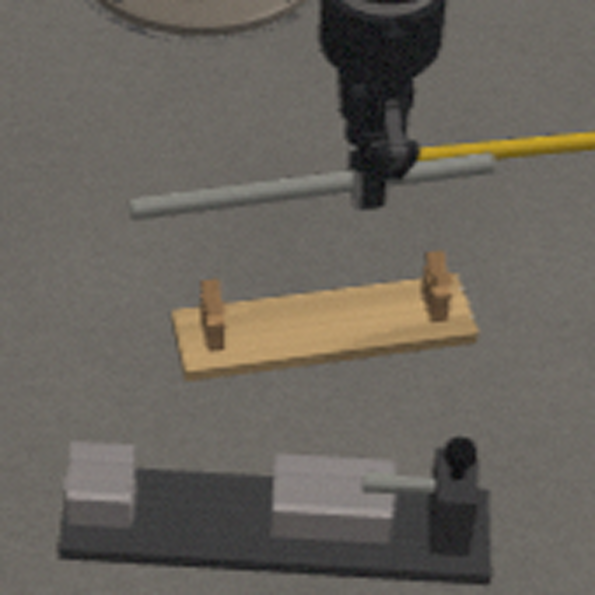

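The shaft is held level and clear of the rest, from crop (132,209) to (493,164). The wrist reads 3.5 N of weight. I'll carry it over the groove at this height.

>>> {"op": "carry_out", "data": {"plan": [[-0.5,0.5,0,0.3,0],[-1.0,1.0,0,0.6,0],[-1.6,1.6,0,0.9,0],[-2.2,2.2,0,1.2,0],[-2.8,2.8,0,1.6,0],[-3.4,3.4,0,1.9,0],[-4.0,4.0,0,2.2,0],[-4.5,4.5,0,2.5,0],[-4.9,4.9,0,2.8,0],[-5.0,4.98,0,2.83,0],[-5.0,4.98,0,2.83,0],[-5.0,4.98,0,2.83,0]]}}

```text
clock: 5.45
position: [0.6063, -0.0262, 0.1377]
tcp_rot: [-3.14, 0.0, 1.475]
ft_force: [-0.7, 0.8, -2.8]
opening: 0.0109
```

```bash
python3 -c "
from h import *
go(G-.035*GD,.065,GY)
s=monitor.get_state();print(s['moment'].round(3))
c=capture('top'); z=s['position'][2]+.006
im=c['image'].copy()
save('t5.png',cv2.resize(im[180:310,240:400],None,fx=5,fy=4.6,interpolation=cv2.INTER_CUBIC))
# depth along shaft
d=c['depth'];vv,uu=np.mgrid[180:310,240:400]
P=np.array([world(c,u,v) if d[v,u]>0 else [9,9,9] for u,v in zip(uu.ravel(),vv.ravel())])
q=(P[:,:2]-G); x=q@GD; y=q@[GD[1],-GD[0]]
for x0 in np.arange(-.21,.08,.02):
  m=(abs(x-x0)<.01)&(abs(y)<.03)&(abs(P[:,2]-z-.004)<.018); 
  if m.sum()>3: print(round(x0,3),m.sum(),'top z',np.percentile(P[m,2],80).round(4),'y',y[m].mean().round(4))
"
```

```text
units [-0.023  0.04   2.422] turn 0.007 tilt [-0.0019  0.0002]
pos [ 0.6063 -0.0262  0.1377] F [-0.68  0.8  -2.82] op 0.0109 t 5.45
[ 0.155 -0.05   0.026]
-0.19 25 top z 0.1482 y -0.0014
-0.17 47 top z 0.1506 y -0.0014
-0.15 47 top z 0.1501 y -0.0013
-0.13 48 top z 0.1495 y -0.0014
-0.11 31 top z 0.1516 y -0.0018
-0.07 36 top z 0.1508 y -0.0023
-0.01 6 top z 0.1497 y -0.0051
0.01 47 top z 0.1531 y -0.0017
0.03 16 top z 0.152 y -0.0016
```

View pics/t5.png

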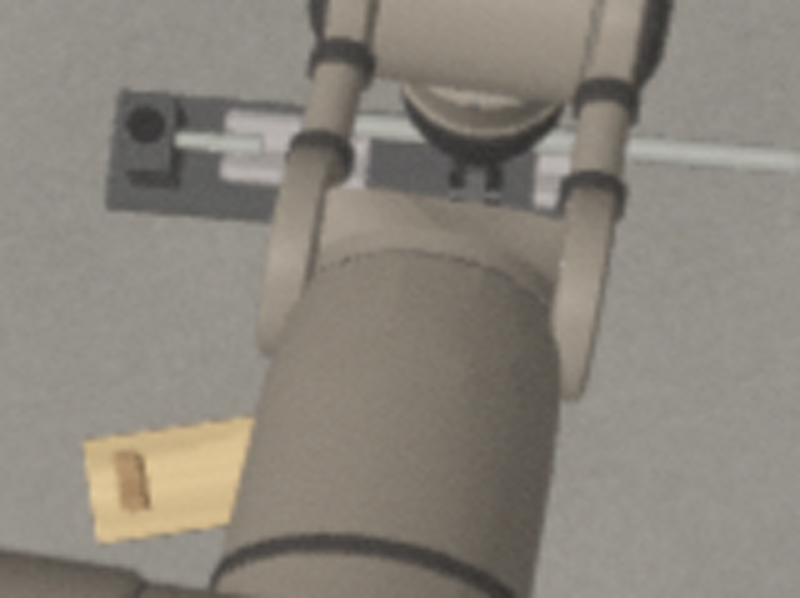

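The shaft sits along the groove line, level to within 1.5 mm by depth. Its lead end is at about groove x +45 mm and its tail runs out right past crop (800,160). I'll lower it.

>>> {"op": "carry_out", "data": {"plan": [[0,0.04,0.5,0,0],[0,0.04,1.2,0,0],[0,0.04,1.8,0,0],[0,0.04,2.2,0,0],[0,0.04,2.4,0,0],[0,0.04,2.4,0,0],[0,0.04,2.4,0,0]]}}

```text
clock: 6.2
position: [0.608, -0.0262, 0.0667]
tcp_rot: [-3.141, 0.0, 1.475]
ft_force: [0.0, -0.5, -4.0]
opening: 0.0106
```

>>> {"op": "carry_out", "data": {"plan": [[0,0,0.1,0,0],[0,0,0.2,0,0],[0,0,0.3,0,0],[0,0,0.4,0,0],[0,0,0.4,0,0],[0,0,0.4,0,0]]}}

```text
clock: 6.8
position: [0.6079, -0.0262, 0.0546]
tcp_rot: [-3.141, 0.0, 1.475]
ft_force: [0.6, 0.3, -4.0]
opening: 0.0109
```

>>> {"op": "carry_out", "data": {"plan": [[0,0,0.03,0,0],[0,0,0.06,0,0],[0,0,0.09,0,0],[0,0,0.12,0,0],[0,0,0.12,0,0]]}}

```text
clock: 7.3
position: [0.6078, -0.0262, 0.0508]
tcp_rot: [-3.141, 0.0, 1.475]
ft_force: [-0.2, -0.0, -4.2]
opening: 0.0107
```

>>> {"op": "carry_out", "data": {"plan": [[0,0,0.02,0,0],[0,0,0.04,0,0],[0,0,0.04,0,0]]}}

```text
clock: 7.6
position: [0.6078, -0.0262, 0.0498]
tcp_rot: [-3.141, 0.0, 1.475]
ft_force: [-1.7, -0.3, -1.0]
opening: 0.011
```

>>> {"op": "carry_out", "data": {"plan": [[0,0,0.02,0,0],[0,0,0.02,0,0],[0,0,0.02,0,0]]}}

```text
clock: 7.9
position: [0.6078, -0.0262, 0.0496]
tcp_rot: [-3.141, 0.0, 1.475]
ft_force: [-2.5, -0.2, 2.7]
opening: 0.011
```

>>> {"op": "carry_out", "data": {"plan": [[0,-0.02,0,0,0],[0,-0.02,0,0,0],[0,-0.02,0,0,0.1],[0,-0.02,0,0,0.16],[0,-0.02,0,0,0.2],[0,-0.02,0,0,0.3],[0,-0.02,0,0,0.5],[0,-0.02,0,0,0.6],[0,-0.02,0,0,0.6]], "grip_force": 20}}

```text
clock: 8.8
position: [0.6073, -0.0262, 0.0497]
tcp_rot: [-3.141, 0.0, 1.475]
ft_force: [0.1, -0.7, -0.1]
opening: 0.0513
```

>>> {"op": "carry_out", "data": {"plan": [[0,0,-0.3,0,0.6],[0,0,-1,0,0.6],[0,0,-2,0,0.6],[0,0,-3,0,0.6],[-1.5,0,-3.3,0,0.6],[-3,0,-3.3,0,0.6],[-4.5,0,-3.3,0,0.5],[-6,0,-3.3,0,0.3],[-7,0,-3.3,0,0],[-7,0,-3.3,0,0],[-7,0,-3.3,0,0]]}}

```text
clock: 9.9
position: [0.5871, -0.2357, 0.1492]
tcp_rot: [-3.142, 0.0, 1.474]
ft_force: [0.9, 0.1, 0.1]
opening: -0.0002
```

```bash
python3 -c "
from h import *
go(G-.22*GD,.047,GY)
c=capture('top'); import pickle; pickle.dump(c,open('top6.pkl','wb'))
save('t6.png',cv2.resize(c['image'][180:310,240:400],None,fx=5,fy=4.6,interpolation=cv2.INTER_CUBIC))
c=capture('scene'); pickle.dump(c,open('scene6.pkl','wb'));save('s6.png',cv2.resize(c['image'][130:300,210:410],None,fx=3.5,fy=3.5,interpolation=cv2.INTER_CUBIC))"
```

```text
units [8.210e-01 3.000e-03 3.405e+00] turn -0.008 tilt [-0.      0.0002]
pos [ 0.5871 -0.2357  0.1492] F [0.91 0.1  0.12] op -0.0002 t 9.9
```

View pics/s6.png

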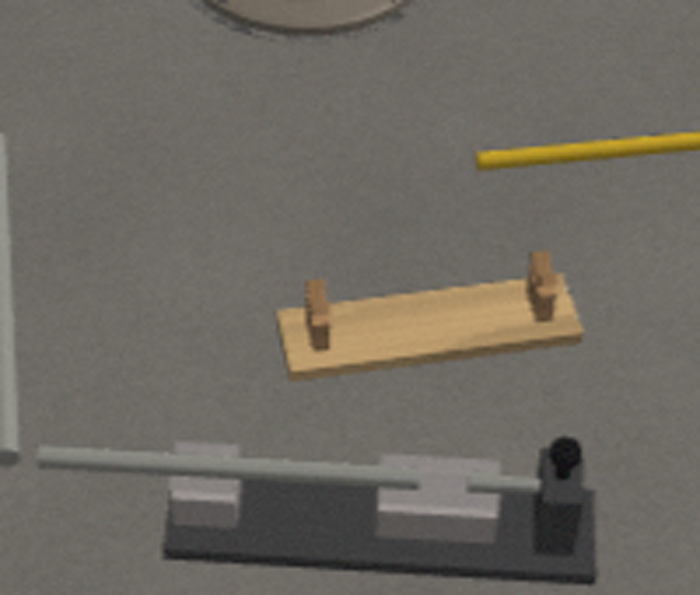

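The shaft lies in both groove sections from crop (40,457) to (418,480). The anvil tip is at (467,485), so there is a clear gap. The long rod's end at (10,455) is low on the bench, beneath the path the fingers will take.

```bash
python3 -c "
from h import *
import pickle
c=pickle.load(open('scene6.pkl','rb'))
W=lambda u,v,z: world(c,210+u/3.5-.36,130+v/3.5-.36,z)[:2]-G
for n,p in (('tail',(40,457)),('lead',(418,480)),('anvil',(467,485))): print(n,(W(*p,.055)@GD).round(4),(W(*p,.055)@[GD[1],-GD[0]]).round(4))
go(G-.23*GD,.047,GY)
"
```

```text
tail -0.1896 -0.0024
lead 0.0493 -0.0015
anvil 0.0801 0.0002
units [ 4.350e-01 -1.000e-03  3.402e+00] turn 0.021 tilt [-0.0003  0.0001]
pos [ 0.5874 -0.2341  0.1491] F [-0.21  0.46 -0.89] op -0.0002 t 10.0
```

>>> {"op": "carry_out", "data": {"plan": [[0.1,0,0.7,0,0],[0.2,0,1.5,0,0],[0.2,0,2.3,0,0],[0.2,0,3.0,0,0],[0.2,0,3.3,0,0],[0.2,0,3.3,0,0],[0.4,0,3.3,0,0],[0.6,0,3.3,0,0],[0.8,0,3.3,0,0],[0.95,0,3.3,0,0],[1.0,0,3.3,0,0],[1.0,0,3.3,0,0]]}}

```text
clock: 11.2
position: [0.5903, -0.204, 0.0503]
tcp_rot: [-3.142, 0.0, 1.477]
ft_force: [0.3, 0.1, 0.4]
opening: -0.0002
```

>>> {"op": "carry_out", "data": {"plan": [[0.05,0,0,0,0],[0.1,0,0,0,0],[0.15,0,0,0,0],[0.2,0,0,0,0],[0.25,0,0,0,0],[0.3,0,0,0,0],[0.35,0,0,0,0],[0.4,0,0,0,0],[0.45,0,0,0,0],[0.5,0,0,0,0]]}}

```text
clock: 12.2
position: [0.5918, -0.1893, 0.0503]
tcp_rot: [3.141, 0.001, 1.477]
ft_force: [-0.5, -2.1, -0.7]
opening: -0.0001
```

```bash
python3 -c "
from h import *
go(G-.23*GD,.05,GY)
s=monitor.get_state();print((s['position'][:2]-G)@GD, s['ft_force'][:2]@GD)
import pickle
c=capture('scene');save('s7.png',cv2.resize(c['image'][180:300,180:410],None,fx=3.4,fy=3.4,interpolation=cv2.INTER_CUBIC))"
```

```text
units [-1.067 -0.006  0.011] turn 0.024 tilt [0.0002 0.0007]
pos [ 0.5918 -0.1893  0.0503] F [-0.53 -2.13 -0.69] op -0.0001 t 12.2
-0.19797780865472941 -2.171133055152361
```

View pics/s7.png

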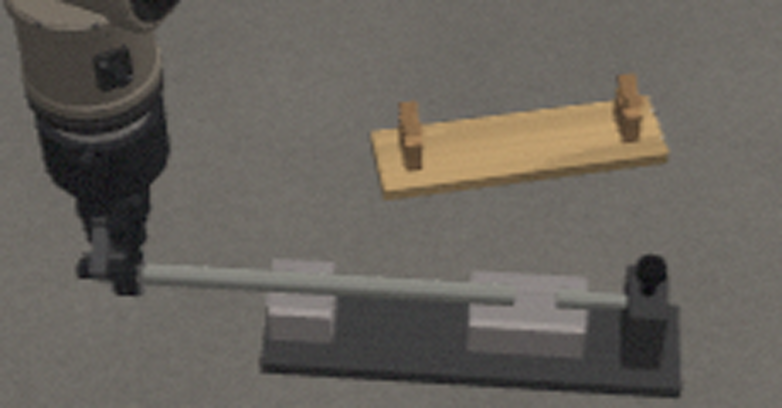

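The closed fingers are on the shaft's tail at crop (140,275). The lead end is at (512,298) and the anvil tip at (558,299), with about 2 N of sliding friction. I'll continue pushing, slower near the end.

>>> {"op": "carry_out", "data": {"plan": [[0.06,0,0,0,0],[0.12,0,0,0,0],[0.18,0,0,0,0],[0.24,0,0,0,0],[0.3,0,0,0,0],[0.36,0,0,0,0],[0.42,0,0,0,0],[0.48,0,0,0,0],[0.54,0,0,0,0],[0.6,0,0,0,0],[0.64,0,0,0,0],[0.66,0,0,0,0]]}}

```text
clock: 13.45
position: [0.5937, -0.1691, 0.0503]
tcp_rot: [3.141, 0.0, 1.477]
ft_force: [-0.3, -1.7, 0.0]
opening: -0.0001
```

>>> {"op": "carry_out", "data": {"plan": [[0.02,0,0,0,0],[0.04,0,0,0,0],[0.06,0,0,0,0],[0.08,0,0,0,0],[0.08,0,0,0,0]]}}

```text
clock: 13.95
position: [0.5939, -0.1666, 0.0503]
tcp_rot: [3.141, 0.0, 1.477]
ft_force: [0.4, -1.1, -0.5]
opening: 0.0001
```

>>> {"op": "carry_out", "data": {"plan": [[0.02,0,0,0,0],[0.04,0,0,0,0],[0.06,0,0,0,0],[0.06,0,0,0,0]]}}

```text
clock: 14.35
position: [0.5942, -0.1647, 0.0503]
tcp_rot: [3.141, 0.0, 1.477]
ft_force: [0.1, -0.9, -0.8]
opening: -0.0002
```

>>> {"op": "carry_out", "data": {"plan": [[0.02,0,0,0,0],[0.04,0,0,0,0],[0.04,0,0,0,0]]}}

```text
clock: 14.65
position: [0.5943, -0.1634, 0.0503]
tcp_rot: [3.141, 0.0, 1.477]
ft_force: [0.8, -1.8, -0.7]
opening: -0.0001
```

>>> {"op": "carry_out", "data": {"plan": [[0.02,0,0,0,0],[0.04,0,0,0,0],[0.04,0,0,0,0]]}}

```text
clock: 14.95
position: [0.5944, -0.1621, 0.0503]
tcp_rot: [3.141, 0.0, 1.477]
ft_force: [0.8, -3.1, -1.2]
opening: -0.0003
```

>>> {"op": "carry_out", "data": {"plan": [[0.02,0,0,0,0],[0.02,0,0,0,0]]}}

```text
clock: 15.15
position: [0.5944, -0.1618, 0.0504]
tcp_rot: [3.141, 0.001, 1.477]
ft_force: [-0.2, -4.2, -0.6]
opening: -0.0002
```

>>> {"op": "carry_out", "data": {"plan": [[0.02,0,0,0,0],[0.02,0,0,0,0]]}}

```text
clock: 15.35
position: [0.5945, -0.1616, 0.0504]
tcp_rot: [3.141, 0.001, 1.477]
ft_force: [-0.4, -4.5, -0.3]
opening: 0.0
```

>>> {"op": "carry_out", "data": {"plan": [[0.03,0,0,0,0],[0.04,0,0,0,0],[0.04,0,0,0,0]]}}

```text
clock: 15.65
position: [0.5945, -0.1612, 0.0504]
tcp_rot: [3.141, 0.002, 1.477]
ft_force: [-0.4, -6.1, -0.5]
opening: -0.0001
```

```bash
python3 -c "
from h import *
s=monitor.get_state();print((s['position'][:2]-G)@GD, s['ft_force'][:2]@GD)"
```

```text
-0.16980640111716178 -6.131562458274274
```

>>> {"op": "carry_out", "data": {"plan": [[0.05,0,0,0,0],[0.06,0,0,0,0],[0.06,0,0,0,0]]}}

```text
clock: 15.95
position: [0.5945, -0.1609, 0.0504]
tcp_rot: [3.141, 0.004, 1.477]
ft_force: [-0.8, -9.0, -1.3]
opening: 0.0001
```

>>> {"op": "carry_out", "data": {"plan": [[0.06,0,0,0,0],[0.06,0,0,0,0],[0.06,0,0,0,0],[0.06,0,0,0,0],[0.06,0,0,0,0]]}}

```text
clock: 16.45
position: [0.5946, -0.1607, 0.0505]
tcp_rot: [3.141, 0.006, 1.477]
ft_force: [-0.5, -9.8, -2.3]
opening: -0.0002
```

The push held at about 9–10 N at the wrist for 0.5 s, which is roughly 8 N at the stop after 1–2 N of friction. I'll ease off slowly.

>>> {"op": "carry_out", "data": {"plan": [[0.03,0,0,0,0],[0,0,0,0,0],[-0.03,0,0,0,0],[-0.05,0,0,0,0],[-0.08,0,0,0,0],[-0.12,0,0,0,0],[-0.2,0,0,0,0],[-0.4,0,0,0,0],[-0.7,0,0,0,0],[-1.2,0,0,0,0],[-1.6,0,-0.3,0,0],[-1.8,0,-1,0,0]]}}

```text
clock: 17.65
position: [0.5882, -0.216, 0.0799]
tcp_rot: [-3.139, 0.005, 1.475]
ft_force: [0.5, -0.6, -0.5]
opening: 0.0002
```

>>> {"op": "carry_out", "data": {"plan": [[-0.5,0,-1,0,0],[-1,0,-2,0,0],[-1,0,-3,0,0],[-1.5,0,-4,0,0],[-1.5,0,-4,0,0],[-1.5,0,-4,0,0]]}}

```text
clock: 18.25
position: [0.584, -0.2613, 0.2011]
tcp_rot: [-3.141, 0.006, 1.474]
ft_force: [-0.5, 0.5, 0.5]
opening: 0.0
```

```bash
python3 -c "
from h import *
go(G-.23*GD,.05,GY)
a=capture('scene')['image'][180:300,190:410];b=capture('top')['image'][190:260,240:385]
a=cv2.resize(a,(770,420),interpolation=cv2.INTER_CUBIC)[150:];b=cv2.resize(b,(660,319),interpolation=cv2.INTER_CUBIC)
save('f8.png',np.vstack([a,np.pad(b,((0,0),(0,110),(0,0)))]))"
```

```text
units [1.38  0.025 5.029] turn -0.011 tilt [-0.0006  0.0062]
pos [ 0.584  -0.2613  0.2011] F [-0.53  0.47  0.49] op 0.0 t 18.25
```

View pics/f8.png

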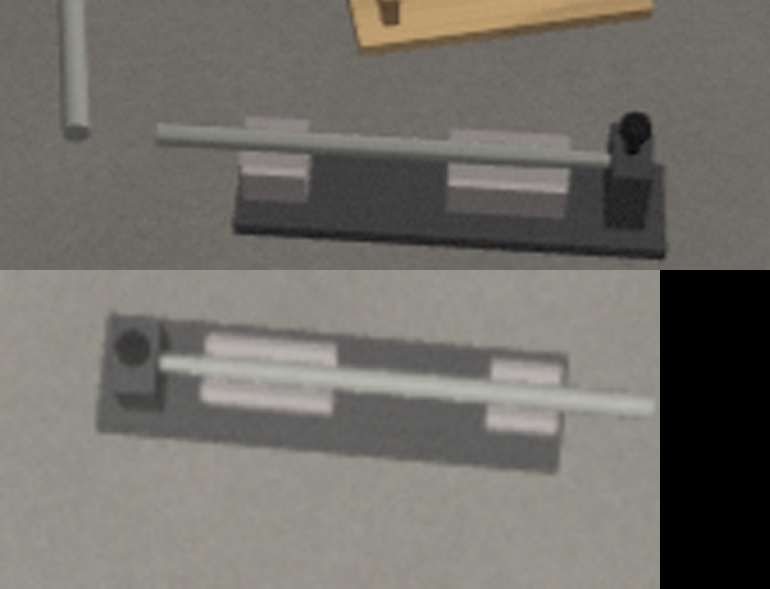

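The shaft lies in the groove with no visible gap to the anvil, and the tail is free at (157,132). The arm is clear, so I'll hand in.

```bash
python3 -c "
from h import *
print(env.hand_in())"
```

```text
the job is handed in; nothing more can be done
None
```

The grey shaft from the wooden rest now lies in the gauge's V-groove, home against the end stop, and the job is handed in at about 18.4 s of the 54 s. I passed over the yellow rod and the longer grey rod.

- **Placing:** I laid the shaft down about 31 mm short of the anvil, measured by camera, and let go of it.
- **Pushing:** I pushed its tail with closed fingers and met the anvil at about groove x +80 mm. I held it there for about 0.5 s.
- **Pressing force:** The wrist read 9 to 9.8 N in the hold. Taking off 1 to 2 N of sliding friction leaves roughly 8 N at the stop. The stop force itself was not measured directly.
- **Last look:** After easing off, the final pictures show the shaft in both groove sections with no visible gap at the anvil. A gap under about 1 mm could not be seen at that resolution.
- **Arm and surroundings:** The arm ended clear of everything. I did not touch the cup, bottle or spatula, though my final close crops did not include them.
- **Disagreement:** The two cameras differed by about 3.5 mm on where the shaft started. I split the difference, and the grip closed with little side force.

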